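Fit the second spring-nut cradle to the sloping channel and rack the sample cylinder

ROBOT

A 6-joint arm with a two-finger parallel gripper is mounted at the origin on the work surface. World frame = base frame: x ahead of the robot, y to its left, z up, the work surface at z = 0. Lengths are in m, angles in rad, forces in N, time in s.
With the tool pointing down it reaches from about 0.35 to 0.975 m from the base axis. Payload 4.9 kg.
Tool frame: the origin (TCP) lies at the very end of the fingers, on their centre line; the grasp point (between the pads) lies 19 mm behind it; z points along the fingers, y is the line along which they close (so a half turn about z gives the same grasp; the last joint's range is limited). The gripper opens to 85 mm and grips with 20 to 120 N. Pads are 22 mm wide; open, the fingers measure 114 mm over their backs; the gripper's body (76 mm by 85 mm) begins 54 mm behind the grasp point. The pads swing forward as they close: fully open they stand 13 mm farther back than shut.
Start: joints at [-1.387, 0.053, 1.613, -0, 1.476, -0.119], TCP at [0.186, -0.597, 0.231] pointing down, gripper open.
Joint ranges: [-3.01, 3.01], [-1.01, 2.22], [0.06, 2.58], [-1.02, 4.17], [0.09, 2.62], [-3.14, 3.14]. Speed limits (rad/s): [2.57, 2.57, 3.14, 3.14, 3.14, 3.14].

INTERFACE

Orientations are given as a unit quaternion [w, x, y, z].
In Python, from plant import manip, vision, order gives the robot as it stands.
- The arm moves only by the tool play_rows, never from a script. Its argument "steps" is a list that holds one entry, the list of rows, each a list of 6 numbers: the shift along the tool's x, y, z in mm, then the turn, a rotation vector about the tool's x, y, z in degrees. A call has 1 to 12 rows; each row is the pose to reach, as a shift and turn from the pose commanded when the call began, along the tool's axes at that moment; what a row does not reach only later rows make up. A row lasts 1/12 s, in which the tool goes at most 41.7 mm and 7.16 degrees, less where a joint would pass 70% of its speed; a pose out of reach is approached as far as the arm can. A call with a gripper value outside its range is refused whole. "claw" is the gripper's target within -1 to 1 (fully open at 1, half-way at 0, shut at -1), set as the call begins (left out, the last holds). The fingers move at their own pace and stop on an object; the grip force is fixed at half the most. Time passes only in rows, so rows that repeat a pose let the fingers close. It gives the time, the measured TCP pose, the force, the opening and the grip force at its end, in the units of the state.
- manip.state(): the state, without advancing time (a new reading comes with each control period).
- vision.grab_frame(name): name is "scene" or "top"; returns (picture, depth): 480x640x3 uint8, blue, green, red; 480x640 float32, m along the optical axis (not along the pixel's ray), 0 where there is no reading.
- vision.camera_info(name): a dict with "K" (3x3 intrinsics, pixels), "eye" and "orientation" of the camera in the world. Camera axes: x right, y down, z forward; pixel columns grow to the right and rows downward; lengths in m; the calibration is good to about 2 mm. A picture is of the moment at which its call begins. camera_info takes no time and is no camera call.
- order.job_done(): hands the job in; it is judged then, once.
The state is a dict: "time": time; "joint_pos": joint angles; "joint_vel": joint speeds; "joint_efforts": joint torques, N m; "tool_pos": TCP position; "tool_rot": TCP orientation; "contact_force": force on the tool from outside, world axes, zero at the start; "ft_torque": the same for the moment, N m; "gripper_width": opening from 0.0 (shut) to 1.0 (fully open); "grasp_force": force on a finger pad.
Only numpy, scipy, OpenCV 4.12 (cv2) and the standard library are available. Lean on these libraries where they do the work, as an engineer would, in place of code of your own. Each camera call takes 0.05 s, during which the arm holds its last target. There are 200 camera calls.

TASK

Fit the spare blue cradle to the sloping rack: put its spring channel nut through the slot at the yellow line, press it in and give it a quarter turn clockwise so that its grooves spring up and catch both channel lips. Let go of it, then lay the sample cylinder gently in the two cradles, centred across both. Leave the wash bottle, the jar and the green sampler where they stand.

Things in the scene. Friction and masses are not known exactly. Their poses are not given: they have to be found in the camera images.
- channel: Steel strut channel of the rack, fixed: 300 mm long, 41 mm wide, 41 mm deep, level along its length, its slotted face tilted 25 degrees towards the robot, 150 mm above the bench. Origin: on the slot's centre line at mid-length, level with the outer face. y runs along the slot, z square out of the face (up and towards the robot), x up the slope.
- channel_floor (a point): Middle of the channel's inner floor, 38.8 mm below its outer face. The channel is 36.3 mm wide inside; its slot is 22.2 mm wide; the lips' turned-in edges are 2.5 mm thick and end 7 mm below the outer face.
- mark: Yellow paint line, 4 mm wide, across both lips of the channel: where the middle of the spare cradle belongs. 100 mm along the slot from the fixed cradle, to its left or its right. Origin: on the slot's centre line, level with the outer face. Axes upright: z vertical, y along the slot.
- fixed_cradle: The cradle already fitted to the channel, same make as the spare one, immovable. Origin: on the slot's centre line, level with the channel's outer face. Axes upright: z vertical, y along the slot.
- fixed_saddle (a point): The fixed cradle's saddle. This point: where a cylinder's axis lies, 48 mm square out from the channel's face over the slot's centre line.
- cradle: Spare cradle, 0.25 kg, 99 mm long, upright in the block's middle pocket: a blue U saddle on a stud. Origin: centre of the underside of its steel washer (46 x 34 x 5 mm); z up the stud to the open side of the U. U arms: flat, 24 mm wide, outer faces at x = +-25 mm, inner at +-21, z = 15 to 49 mm: grip across them. A cylinder lies along y. Below the washer: 12 mm neck, nut, spring.
- nut (a point): Middle of the cradle's yellow nut, 15.5 mm below the washer's underside: 34 mm long (cradle x), 18 mm wide (y), 9 mm thick, lower edges rounded. Across its top at x = +-12 mm run two grooves (along y), 5 mm wide, 3 mm deep. It enters the slot with x along the slot. Below the lips it turns clockwise only (seen looking down into the U); two square corners stop it about 8 degrees past the quarter turn.
- spring (a joint): Compression of the cradle's coil spring, m, 0 to 0.013, 0 when free. Its 14 mm end disc lies 50 mm below the washer's underside when free; it pushes with 7 N at first, 10 N when pressed home. Turn the nut with the washer 0 to 3 mm above the channel's face (at 0 they touch). Let up within 7 degrees of square, the grooves take the lip edges and the washer stands 7 mm above the face.
- saddle (a point): The point in the spare cradle where a cylinder's axis lies: on the stud's axis, 41 mm above the washer's underside.
- block: White plastic storage block, 80 by 180 by 58 mm high, with three 39 by 22.5 mm pockets in its top 62 mm apart along y; the cradle stands in the middle one with its washer on the top. Fixed. Origin: centre of its underside, z up.
- cylinder: Metal gas sample cylinder with a green band, 0.35 to 0.55 kg, lying. Origin: its middle, on its axis; y along its axis. The straight part is 40 mm in diameter and 140 mm long; with necks, red valve wheel and brass cap it measures 196 mm. Either end may go either way.
- rest: Grey plastic bench rest that carries the cylinder with its axis 34 mm above the bench; 75 by 130 mm base 8 mm thick, two supports 16 mm wide at y = +-45 mm with cheeks up to 30 mm high; free between them for the fingers. Fixed. Origin: centre of its underside; the cylinder lies along its y.
- wash_bottle: Bystander: white wash bottle with a red cap, 60 mm in diameter, 180 mm high. Origin: centre of its underside.
- jar: Bystander: glass reagent jar, 72 mm in diameter, 130 mm high. Origin: centre of its underside.
- sampler: Bystander: green gas sampler, a box 75 by 100 by 150 mm high. Origin: centre of its underside.
Not all that is in view belongs to the job. What is shaped like the cradle but red or turquoise is not meant.

How it is judged:
By the outcome, as a careful person would: the job done as asked, in the order asked, and still so for the second after the job is handed in, with the robot touching nothing.
It also fails if it takes over 67 s, if anything falls off the work surface, if the arm or the gripper's body presses on something with over 40 N, if the wrist force passes 120 N, or if a joint passes its speed limit or range.

## Working session

There is one attempt and no reset: what is moved stays moved. The work goes in short steps, Python scripts to look and compute and a tool call to move; the robot and the scene stay as the last step left them, time stands still between calls to the robot, and variables do not carry over. Pictures are saved under pics/ and viewed, at most 13 in all, crops included, and the job is handed in when it is done.

Besides the shell and the picture viewer there is one more tool, called as name(argument=value, ...) on one line, values as JSON. play_rows: Moves the arm, as the interface text tells. Its arguments: {"type":"object","properties":{"steps":{"type":"array"},"claw":{"type":"number"}},"required":["steps"]}

```bash
ls; mkdir -p pics; python3 - <<'E'
from plant import manip, vision
import cv2,numpy as np
for n in("scene","top"):
    p,d=vision.grab_frame(n); cv2.imwrite(f"pics/{n}0.png",p); np.savez(f"pics/{n}0.npz",p=p,d=d); print(vision.camera_info(n))
print(manip.state())
E
```

```text
pics
{'K': array([[499.17610631,   0.        , 321.54256119],
       [  0.        , 499.17610631, 238.14428298],
       [  0.        ,   0.        ,   1.        ]]), 'eye': array([ 1.29293639, -0.15298355,  1.25637329]), 'orientation': array([-0.21862521,  0.72032197,  0.62696676, -0.20062889])}
{'K': array([[478.08077867,   0.        , 325.98537437],
       [  0.        , 478.08077867, 239.21946598],
       [  0.        ,   0.        ,   1.        ]]), 'eye': array([ 0.42918924, -0.06001732,  1.17288541]), 'orientation': array([-0.02725022,  0.71556013, -0.69736837,  0.03014104])}
{'time': 0.1, 'joint_pos': array([-1.38700957e+00,  5.33088612e-02,  1.61417040e+00, -3.01754484e-05,
        1.47600916e+00, -1.18956855e-01]), 'joint_vel': array([-0.00073595,  0.00151901, -0.00221922,  0.00036107, -0.00138716,
        0.00130065]), 'joint_efforts': array([ 1.12944246e-03, -3.94892764e+01, -3.71365857e+01, -7.48937168e-05,
        3.77927048e-03, -8.01371556e-07]), 'tool_pos': array([ 0.1862502 , -0.59600332,  0.2301666 ]), 'tool_rot': array([-9.46900177e-04,  9.88564486e-01,  1.50795750e-01, -4.57310053e-05]), 'contact_force': array([ 0.53325749, -0.5934703 , -0.62402501]), 'ft_torque': array([-0.02687733, -0.02574422,  0.02798844]), 'grasp_force': 0.0, 'gripper_width': 1.0021538836459887}
```

View pics/top0.png

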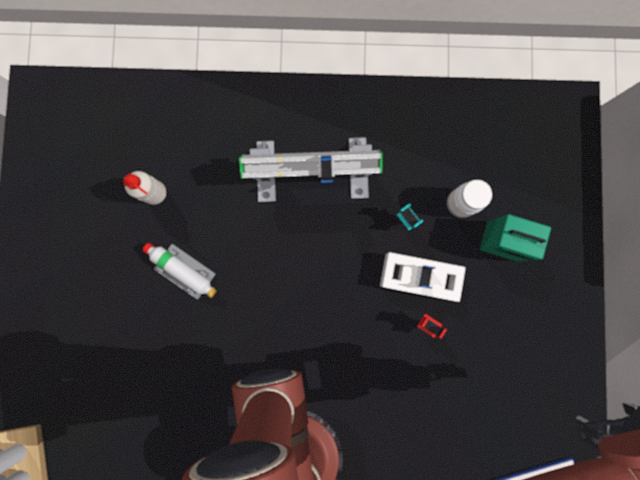

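View pics/scene0.png

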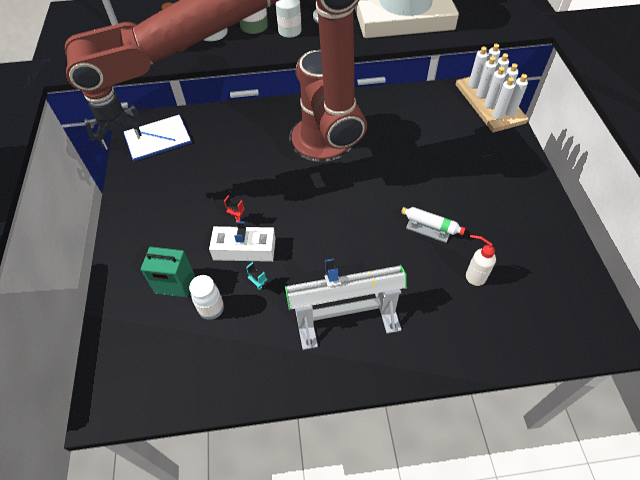

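The top view shows the channel around (311,164), the fixed cradle at (326,168), a faint yellow mark near (279,163), the block at (423,277) with the blue spare cradle at (428,277), and the cylinder at (180,271). In the scene view the mark is at (373,280). Next I'll enlarge these areas.

```bash
cat > h.py <<'E'
import numpy as np, cv2
from scipy.spatial.transform import Rotation as R
from plant import manip, vision
def rot(q): return R.from_quat([q[1],q[2],q[3],q[0]])
def cloud(n,d):
    c=vision.camera_info(n);K=c["K"];v,u=np.mgrid[:480,:640]
    P=np.stack([(u-K[0,2])/K[0,0]*d,(v-K[1,2])/K[1,1]*d,d],-1)
    return rot(c["orientation"]).apply(P.reshape(-1,3)).reshape(480,640,3)+c["eye"]
def px(n,X):
    c=vision.camera_info(n);p=rot(c["orientation"]).inv().apply(np.atleast_2d(X)-c["eye"])@c["K"].T
    return p[:,:2]/p[:,2:]
def ray(n,u,v,z):
    c=vision.camera_info(n);K=c["K"]
    r=rot(c["orientation"]).apply([(u-K[0,2])/K[0,0],(v-K[1,2])/K[1,1],1]);return c["eye"]+r*(z-c["eye"][2])/r[2]
def crop(img,x0,y0,w,h,W,H): return cv2.resize(img[y0:y0+h,x0:x0+w],(W,H),interpolation=cv2.INTER_CUBIC)
def both(tag):
    o={}
    for n in("scene","top"):
        p,d=vision.grab_frame(n); np.savez(f"pics/{n}{tag}.npz",p=p,d=d); o[n]=(p,d)
    return o
E
python3 - <<'E'
from h import *
t=np.load("pics/top0.npz");s=np.load("pics/scene0.npz")
m=np.vstack([np.hstack([crop(t['p'],235,135,160,60,800,300)]),
 np.hstack([crop(t['p'],375,245,100,75,400,300),crop(s['p'],280,250,133,100,400,300)])])
cv2.imwrite("pics/m1.png",m)
P=cloud("top",t['d'])
hsv=cv2.cvtColor(t['p'],cv2.COLOR_BGR2HSV)
# block top
z=P[...,2]
def sel(x0,y0,x1,y1,zl,zh):
    M=np.zeros(z.shape,bool);M[y0:y1,x0:x1]=1;return M&(z>zl)&(z<zh)
M=sel(370,245,475,310,.05,.064);q=P[M];print("block",np.median(q[:,2]),cv2.minAreaRect((q[:,:2]*1000).astype(np.float32)))
M=sel(370,245,475,310,.08,.2);q=P[M];print("cradle hi",len(q),q.mean(0),q[:,2].max(),np.quantile(q,[0,1],0))
print(cv2.minAreaRect((q[:,:2]*1000).astype(np.float32)))
for n in(t,s):
  pass
M=sel(240,148,318,182,.12,.19);q=P[M];c=q.mean(0);U=np.linalg.svd(q-c,full_matrices=False)[2];print("chan",len(q),c,U[0],U[2],np.quantile(q,[0,1],0))
M=sel(140,240,218,300,.02,.06);M&=(z>.035);q=P[M];print("cyl",len(q),q.mean(0),q[:,2].max(),cv2.minAreaRect((q[:,:2]*1000).astype(np.float32)))
M=sel(316,150,336,187,.17,.3);q=P[M];print("fix",len(q),q.mean(0),np.quantile(q,[0,1],0))
E
```

```text
block 0.057859398302745224 ((438.13079833984375, -291.7794189453125), (180.7062530517578, 80.19294738769531), 80.43968200683594)
cradle hi 126 [ 0.43915604 -0.29088899  0.0913398 ] 0.1095423658037924 [[ 0.41285081 -0.30561456  0.08000966]
 [ 0.46416299 -0.27575186  0.10954237]]
((438.10308837890625, -291.0625), (24.103317260742188, 49.90562057495117), 81.53531646728516)
chan 1142 [0.67762804 0.05142637 0.14462915] [ 0.01122381 -0.99897376  0.0438799 ] [-0.21547609 -0.04526798 -0.97545931] [[ 0.64272576 -0.03984148  0.12013717]
 [ 0.71329786  0.13025066  0.16196434]]
cyl 1244 [0.43948342 0.28063096 0.04871304] 0.059232279170601476 ((441.840576171875, 281.5675048828125), (196.30776977539062, 45.91872787475586), 57.97236251831055)
fix 268 [ 0.6606827  -0.05815102  0.18325978] [[ 0.62794424 -0.07134355  0.170442  ]
 [ 0.69131181 -0.04151574  0.21329934]]
```

View pics/m1.png

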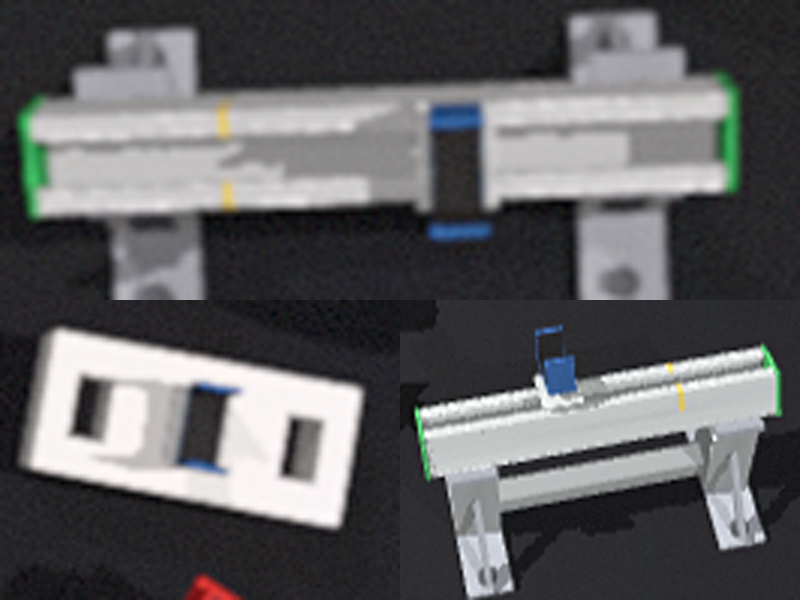

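The yellow mark is left of the fixed cradle: in the top image its ends are at about (280,159) and (280.8,174). The spare cradle stands at (416,277) with its U arms along the block's short side. Next, accurate fits.

```bash
python3 - <<'E'
from h import *
t=np.load("pics/top0.npz");s=np.load("pics/scene0.npz")
for n,D in(("top",t),("scene",s)):
    P=cloud(n,D['d']);hsv=cv2.cvtColor(D['p'],cv2.COLOR_BGR2HSV);H,S,V=[hsv[...,i].astype(int) for i in range(3)]
    ch=(P[...,0]>.6)&(P[...,0]<.76)&(P[...,1]>-.13)&(P[...,1]<.17)&(P[...,2]>.12)&(P[...,2]<.18)
    g=ch&(H>45)&(H<80)&(S>120)
    y=ch&(H>18)&(H<35)&(S>90)
    print(n,"bench z",np.median(P[...,2][(P[...,0]>.52)&(P[...,0]<.58)&(P[...,1]>-.05)&(P[...,1]<.15)&(D['d']>0)]))
    for lab,sg in(("L",1),("R",-1)):
        q=P[g&((P[...,1]>.05) if sg>0 else (P[...,1]<-.05))];print(" green",lab,len(q),q.mean(0),np.quantile(q,[.05,.95],0).round(4).tolist())
    q=P[y];print(" yellow",len(q),q.mean(0).round(4),np.argwhere(y).mean(0))
    # lips
    side=ch&(P[...,1]>.0)&(P[...,1]<.12)&(S<60)
    q=P[side];
    for psi in np.radians([-2,-1,0,1,2,3]):
        e=np.array([np.cos(psi),np.sin(psi),0]);a=np.radians(25)
        nn=np.array([-np.sin(a)*e[0],-np.sin(a)*e[1],np.cos(a)]);xx=np.array([np.cos(a)*e[0],np.cos(a)*e[1],np.sin(a)])
        hgt=q@nn;top=np.quantile(hgt,.9);f=abs(hgt-top)<.004
        print("  psi",np.degrees(psi).round(1),"face h",np.median(hgt[f]).round(4),hgt[f].std().round(5))
        if abs(psi)<1e-9:
            X=q[f]@xx;print("   X hist",np.histogram(X,bins=np.arange(X.min(),X.max()+.002,.002)),)
    b=(H>95)&(H<130)&(S>100)&(V>40)
    for lab,(c0,c1) in dict(fix=((.66,-.058),(.05)),spare=((.438,-.291),.05)).items():
        M=b&(np.hypot(P[...,0]-c0[0],P[...,1]-c0[1])<c1)&(P[...,2]>.065);q=P[M]
        print(" ",lab,len(q),q.mean(0).round(4),np.quantile(q,[.02,.98],0).round(4).tolist())
        if len(q)>5:print(cv2.minAreaRect((q[:,:2]*1000).astype(np.float32)))
E
```

```text
top bench z 1.582508222641721e-05
 green L 55 [0.66637075 0.12633464 0.14586385] [[0.648, 0.1247, 0.1259], [0.6881, 0.1289, 0.1594]]<stdin>:10: RuntimeWarning: Mean of empty slice.
  ret = um.true_divide(
Traceback (most recent call last):
IndexError: index -1 is out of bounds for axis 0 with size 0
```

```bash
cat > fit.py <<'E'
from h import *
import sys
tag=sys.argv[1]
for n in("top","scene"):
    D=np.load(f"pics/{n}{tag}.npz")
    P=cloud(n,D['d']);hsv=cv2.cvtColor(D['p'],cv2.COLOR_BGR2HSV);H,S,V=[hsv[...,i].astype(int) for i in range(3)]
    ch=(P[...,0]>.6)&(P[...,0]<.76)&(P[...,1]>-.2)&(P[...,1]<.17)&(P[...,2]>.11)&(P[...,2]<.18)
    g=ch&(H>45)&(H<80)&(S>120); y=ch&(H>18)&(H<35)&(S>70)
    print(n)
    E=[]
    for lab,sg in(("L",1),("R",-1)):
        q=P[g&(P[...,1]*sg>.05*1)];E.append(q.mean(0));print(" green",lab,len(q),q.mean(0).round(4),np.quantile(q,[.05,.95],0).round(4).tolist())
    q=P[y];print(" yellow",len(q),q.mean(0).round(4),np.argwhere(y).mean(0).round(1))
    d=E[0]-E[1];psi=np.arctan2(-d[0],d[1]);print(" psi",np.degrees(psi))
    a=np.radians(25);e=np.array([np.cos(psi),np.sin(psi),0]);u=np.array([-e[1],e[0],0])
    nn=-np.sin(a)*e+[0,0,np.cos(a)];xx=np.cos(a)*e+[0,0,np.sin(a)]
    q=P[ch&(P[...,1]>.0)&(P[...,1]<.12)&(S<60)]
    h=q@nn;X=q@xx
    for b in np.arange(X.min(),X.max(),.002):
        m=(X>=b)&(X<b+.002)
        if m.sum()>3: print("  X %.4f n %d h med %.4f q10 %.4f q90 %.4f"%(b+.001,m.sum(),np.median(h[m]),*np.quantile(h[m],[.1,.9])))
    b=(H>95)&(H<130)&(S>100)&(V>40)
    for lab,c0 in dict(fix=(.66,-.058),spare=(.438,-.291)).items():
        M=b&(np.hypot(P[...,0]-c0[0],P[...,1]-c0[1])<.05)&(P[...,2]>.065);q=P[M]
        print(" ",lab,len(q),q.mean(0).round(4),np.quantile(q,[.02,.98],0).round(4).tolist())
        if len(q)>5:print("  ",cv2.minAreaRect((q[:,:2]*1000).astype(np.float32)),"fixframe x,u,n",np.quantile(q@np.array([xx,u,nn]).T,[.02,.5,.98],0).round(4).tolist())
E
python3 fit.py 0
```

```text
top
 green L 55 [0.6664 0.1263 0.1459] [[0.648, 0.1247, 0.1259], [0.6881, 0.1289, 0.1594]]
 green R 31 [ 0.6846 -0.1767  0.1518] [[0.6747, -0.1788, 0.146], [0.6981, -0.1744, 0.159]]
 yellow 18 [0.6741 0.042  0.1467] [164.2 279.7]
 psi 3.4448084956211216
  X 0.6499 n 38 h med -0.1480 q10 -0.1497 q90 -0.1452
  X 0.6519 n 48 h med -0.1470 q10 -0.1494 q90 -0.1455
  X 0.6539 n 50 h med -0.1472 q10 -0.1547 q90 -0.1452
  X 0.6559 n 60 h med -0.1480 q10 -0.1838 q90 -0.1452
  X 0.6579 n 82 h med -0.1485 q10 -0.1842 q90 -0.1454
  X 0.6599 n 48 h med -0.1807 q10 -0.1857 q90 -0.1456
  X 0.6619 n 36 h med -0.1857 q10 -0.1869 q90 -0.1834
  X 0.6639 n 38 h med -0.1853 q10 -0.1875 q90 -0.1839
  X 0.6659 n 48 h med -0.1860 q10 -0.1883 q90 -0.1836
  X 0.6679 n 44 h med -0.1851 q10 -0.1880 q90 -0.1827
  X 0.6699 n 51 h med -0.1862 q10 -0.1881 q90 -0.1841
  X 0.6719 n 45 h med -0.1867 q10 -0.1891 q90 -0.1827
  X 0.6739 n 17 h med -0.1844 q10 -0.1877 q90 -0.1822
  X 0.6819 n 44 h med -0.1476 q10 -0.1501 q90 -0.1450
  X 0.6839 n 46 h med -0.1470 q10 -0.1489 q90 -0.1449
  X 0.6859 n 48 h med -0.1472 q10 -0
[... 2432 characters left out ...]
90
  X 0.7040 n 13 h med -0.1913 q10 -0.1945 q90 -0.1882
  X 0.7060 n 11 h med -0.1917 q10 -0.1930 q90 -0.1891
  fix 144 [ 0.6709 -0.0596  0.1921] [[0.6316, -0.0722, 0.1648], [0.6888, -0.0476, 0.2094]]
   ((659.94384765625, -60.021785736083984), (59.33045196533203, 23.316505432128906), 4.158365249633789) fixframe x,u,n [[0.6472, -0.1064, -0.1239], [0.6951, -0.0954, -0.1077], [0.6999, -0.0836, -0.0927]]
  spare 83 [ 0.4499 -0.293   0.0938] [[0.4158, -0.306, 0.0749], [0.4674, -0.2782, 0.1072]]
   ((441.238525390625, -292.1627502441406), (23.010852813720703, 52.29024887084961), 82.37857818603516) fixframe x,u,n [[0.4014, -0.3301, -0.1206], [0.4415, -0.3174, -0.1001], [0.4528, -0.3002, -0.0725]]
```

```bash
cat >> h.py <<'E'
def down(yaw_x):  # tool pointing down, tool x at yaw (deg)
    a=np.radians(yaw_x);x=np.array([np.cos(a),np.sin(a),0]);z=np.array([0,0,-1.]);return R.from_matrix(np.stack([x,np.cross(z,x),z],1))
def to(pos,r,s=None):
    s=s or manip.state();T=rot(s["tool_rot"])
    print("shift",(T.inv().apply(np.array(pos)-s["tool_pos"])*1000).round(1),"rv",np.degrees((T.inv()*r).as_rotvec()).round(2))
E
python3 - <<'E'
from h import *
t=np.load("pics/top0.npz");g=cv2.GaussianBlur(cv2.cvtColor(t['p'],cv2.COLOR_BGR2GRAY),(3,3),0).astype(float)
def edge(us,v0,v1,z,sg):
    pts=[]
    for u in us:
        c=np.gradient(g[:,u])*sg; seg=np.clip(c[v0:v1],0,None); i=seg.argmax(); w=seg[max(i-2,0):i+3]; v=v0+max(i-2,0)+(w*np.arange(len(w))).sum()/w.sum()
        pts.append(ray("top",u,v,z))
    p=np.array(pts);k=np.polyfit(p[:,1],p[:,0],1);r=p[:,0]-np.polyval(k,p[:,1]);m=abs(r)<.002;k=np.polyfit(p[m,1],p[m,0],1)
    return np.degrees(np.arctan(-k[0])),np.polyval(k,.042),m.sum(),r[m].std()
s=np.sin(np.radians(25))
print("front",edge(list(range(246,315))+list(range(340,375)),171,183,.150-.0205*s,-1))
print("slot near",edge(range(248,315),165,175,.150-.0111*s,1))
print("slot far",edge(range(248,315),157,167,.150+.0111*s,-1))
print("back",edge(range(272,345),148,160,.150+.0205*s,1))
print("cam yaw",rot(vision.camera_info("top")["orientation"]).apply([1,0,0]))
print(ray("top",280.0,159,.150+.0158*s),ray("top",280.8,174,.150-.0158*s))
print("decoys",ray("top",432,326,.05),ray("top",410,216,.05))
to([.438,-.2915,.16],down(80.5))
E
```

```text
front (np.float64(3.621725999455563), np.float64(0.648221183874051), np.int64(104), np.float64(0.0004165726092002058))
slot near (np.float64(-3.936105746101865), np.float64(0.6675300039209409), np.int64(39), np.float64(0.0010790932391952462))
slot far (np.float64(3.496851808336768), np.float64(0.6784123982696091), np.int64(61), np.float64(0.0008613526655771992))
back (np.float64(3.7614622126215047), np.float64(0.6953894049823919), np.int64(70), np.float64(0.0005449348916715288))
cam yaw [ 0.02553774 -0.9996607   0.00512857]
[0.6832145  0.04066927 0.15667737] [0.65329743 0.03913645 0.14332263]
decoys [ 0.3246496  -0.31500135  0.05      ] [ 0.58091573 -0.26091695  0.05      ]
shift [ 331.1 -215.5   70.6] rv [ -0.09  -0.07 -63.15]
```

play_rows(steps=[[[331,-215.5,70,0,0,-63.1],[331,-215.5,70,0,0,-63.1],[331,-215.5,70,0,0,-63.1],[331,-215.5,70,0,0,-63.1],[331,-215.5,70,0,0,-63.1],[331,-215.5,70,0,0,-63.1],[331,-215.5,70,0,0,-63.1],[331,-215.5,70,0,0,-63.1],[331,-215.5,70,0,0,-63.1],[331,-215.5,70,0,0,-63.1],[331,-215.5,70,0,0,-63.1],[331,-215.5,70,0,0,-63.1]]], claw=1)

```text
time: 1.1
tool_pos: [0.4383, -0.2907, 0.1604]
tool_rot: [-0.001, 0.763, 0.647, -0.0]
contact_force: [-0.1, -0.2, 0.4]
gripper_width: 1.0
grasp_force: 0.0
```

```bash
python3 - <<'E'
from h import *
o=both("1")
to([.438,-.2915,.067],down(80.5));s=manip.state();print(s['time'],s['tool_pos'],s['joint_pos'].round(2))
m=np.hstack([crop(o['top'][0],360,220,133,100,400,300),crop(o['scene'][0],170,180,133,100,400,300)]);cv2.imwrite("pics/m2.png",m)
E
```

```text
shift [ 1.   0.1 94.2] rv [-0.02  0.01 -0.07]
1.2 [ 0.43775283 -0.29249405  0.16123015] [-0.73 -0.13  1.91 -0.    1.36 -0.56]
```

play_rows(steps=[[[0.5,0,30,0,0,0],[0.5,0,60,0,0,0],[0.5,0,85,0,0,0],[0.5,0,94,0,0,0],[0.5,0,94,0,0,0],[0.5,0,94,0,0,0]]])

```text
time: 1.7
tool_pos: [0.4379, -0.2926, 0.0679]
tool_rot: [0.0, 0.764, 0.645, -0.0]
contact_force: [-0.1, -1.2, 0.6]
gripper_width: 1.003
grasp_force: 0.0
```

play_rows(steps=[[[0,0,0,0,0,0],[0,0,0,0,0,0],[0,0,0,0,0,0],[0,0,0,0,0,0],[0,0,0,0,0,0],[0,0,0,0,0,0],[0,0,0,0,0,0],[0,0,0,0,0,0]]], claw=-1)

```text
time: 2.37
tool_pos: [0.4393, -0.2927, 0.0694]
tool_rot: [0.002, 0.763, 0.646, 0.0]
contact_force: [-0.8, -0.7, 5.7]
gripper_width: 0.579
grasp_force: 63.1
```

```bash
python3 - <<'E'
from h import *
s=manip.state();print(s)
E
```

```text
{'time': 2.3667, 'joint_pos': array([-7.28655364e-01, -2.11802720e-02,  1.97262267e+00, -2.94848075e-04,
        1.18664488e+00, -5.62075150e-01]), 'joint_vel': array([ 9.89522770e-04,  9.35734168e-04, -1.16316728e-03,  4.18861249e-04,
       -5.10927900e-05,  1.85617311e-03]), 'joint_efforts': array([ 1.26737198e-01, -2.88855332e+01, -2.96815503e+01,  1.21739362e-01,
       -1.05883959e-01, -8.77513230e-03]), 'tool_pos': array([ 0.43928341, -0.29270796,  0.06936556]), 'tool_rot': array([1.75461983e-03, 7.63445733e-01, 6.45869586e-01, 1.09195232e-04]), 'contact_force': array([-0.79266688, -0.7148634 ,  5.6712351 ]), 'ft_torque': array([0.01382274, 0.17432052, 0.02859097]), 'grasp_force': 63.07474493980408, 'gripper_width': 0.57866860558865}
```

```bash
cat >> h.py <<'E'
psi=np.radians(3.6);a=np.radians(25)
e=np.array([np.cos(psi),np.sin(psi),0]);U=np.array([-e[1],e[0],0]);N=-np.sin(a)*e+[0,0,np.cos(a)];XX=np.cos(a)*e+[0,0,np.sin(a)]
M=np.array([.668,.0412,.150])
INS=R.from_matrix(np.stack([-XX,U,-N],1))      # cradle x along slot
LOCK=INS*R.from_rotvec([0,0,np.pi/2])
E
python3 - <<'E'
from h import *
s=manip.state();s=dict(s);s['tool_pos']=s['tool_pos']+[0,0,.2]
to(M+.16*N,INS,s)
E
```

```text
shift [351.8 104.4 -26.1] rv [ -22.45  -17.59 -101.28]
```

play_rows(steps=[[[0,0,-10,0,0,0],[0,0,-25,0,0,0],[0,0,-50,0,0,0],[0,0,-80,0,0,0],[0,0,-120,0,0,0],[0,0,-160,0,0,0],[0,0,-185,0,0,0],[0,0,-200,0,0,0],[0,0,-200,0,0,0]]])

```text
time: 3.12
tool_pos: [0.4394, -0.2926, 0.2724]
tool_rot: [0.004, 0.763, 0.646, 0.001]
contact_force: [1.3, 0.0, -2.4]
gripper_width: 0.576
grasp_force: 64.2
```

play_rows(steps=[[[30,9,-10,-1.5,-1.2,-7],[60,18,-15,-3,-2.4,-14],[90,27,-20,-4.5,-3.6,-20.5],[120,36,-23,-6,-4.8,-27],[150,45,-23,-7.5,-6,-34],[180,54,-23,-9,-7.2,-41],[210,63,-23,-10.5,-8.4,-47.5],[240,72,-23,-12,-9.6,-54],[270,81,-23,-13.5,-10.8,-61],[300,90,-23,-15,-12,-67.5],[330,98,-23,-16.5,-13.2,-74],[352,104,-23,-18,-14.4,-81]]])

```text
time: 4.12
tool_pos: [0.5982, 0.0409, 0.287]
tool_rot: [0.181, 0.147, 0.972, 0.005]
contact_force: [-0.9, -0.2, -2.2]
gripper_width: 0.581
grasp_force: 64.1
```

```bash
python3 - <<'E'
from h import *
s=manip.state();print(s['joint_pos'].round(2)); to(M+.16*N,INS,s)
E
```

```text
[-0.04 -0.27  1.85 -0.03  1.2  -1.31]
shift [-6.  -2.6 -6.5] rv [ -4.48  -3.71 -19.96]
```

play_rows(steps=[[[-3,-1,-3,-1.5,-1.2,-6.7],[-6,-2.5,-6,-3,-2.4,-13.4],[-6,-2.5,-6,-4.4,-3.7,-19.9],[-6,-2.5,-6,-4.4,-3.7,-19.9],[-6,-2.5,-6,-4.4,-3.7,-19.9],[-6,-2.5,-6,-4.4,-3.7,-19.9]]])

```text
time: 4.62
tool_pos: [0.6008, 0.0343, 0.2961]
tool_rot: [0.217, -0.025, 0.976, 0.006]
contact_force: [0.4, 0.6, -1.5]
gripper_width: 0.572
grasp_force: 64.2
```

```bash
python3 - <<'E'
from h import *
o=both("2")
s=manip.state();print(s['joint_pos'].round(2),s['tool_pos']); to(M+.16*N,INS,s)
m=np.vstack([np.hstack([crop(o['top'][0],245,110,120,90,400,300),crop(o['scene'][0],300,180,120,90,400,300)])]);cv2.imwrite("pics/m3.png",cv2.resize(m,(800,300)))
for n in o:
    P=cloud(n,o[n][1]);hsv=cv2.cvtColor(o[n][0],cv2.COLOR_BGR2HSV);H,S,V=[hsv[...,i].astype(int) for i in range(3)]
    b=(H>95)&(H<130)&(S>100)&(V>40)&(P[...,2]>.13)&(P[...,0]<.8)
    for lab,mm in(("fix",P[...,1]<-.03),("spare",P[...,1]>-.03)):
        q=(P[b&mm]-M)@np.array([XX,U,N]).T
        print(n,lab,len(q),(np.quantile(q,[.03,.5,.97],0)*1000).round(1).tolist())
    y=(H>20)&(H<35)&(S>100)&(P[...,2]>.17)&(P[...,0]<.8);q=(P[y]-M)@np.array([XX,U,N]).T
    if len(q)>3: print(" yel nut",len(q),(np.quantile(q,[.03,.5,.97],0)*1000).round(1).tolist())
E
```

```text
[-0.1  -0.32  1.88  0.07  1.14 -1.73] [0.60132428 0.03445694 0.29706169]
shift [1.5 2.5 1.6] rv [-0.26  0.12 -0.54]
scene fix 143 [[-22.4, -112.1, 23.4], [24.9, -101.3, 40.5], [29.8, -89.4, 54.4]]
scene spare 98 [[-6.9, -27.1, 163.8], [12.1, -2.1, 171.6], [16.9, 22.8, 199.6]]
 yel nut 49 [[-719.9, -13.9, 133.0], [-556.8, 640.2, 290.7], [4.4, 691.1, 367.1]]
top fix 92 [[-24.5, -108.7, 30.2], [21.8, -98.5, 53.6], [25.8, -88.2, 59.5]]
top spare 26 [[10.7, -27.0, 172.5], [12.8, -23.5, 188.0], [37.1, 20.6, 295.1]]
```

View pics/m3.png

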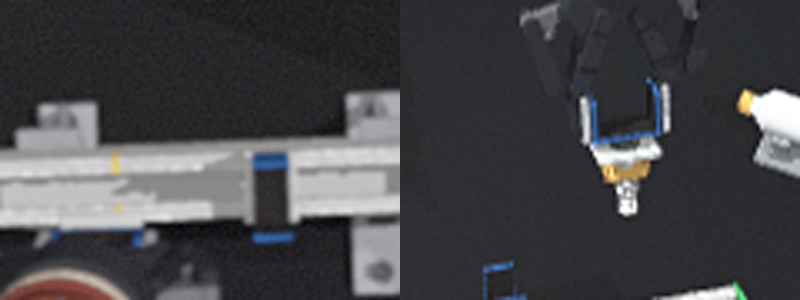

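The scene crop shows the cradle held square in the fingers, with the nut and spring below it at about (625,185). Next I'll go down to just above the slot.

play_rows(steps=[[[1.2,1.5,20,-0.2,0,-0.5],[1.2,1.5,50,-0.2,0,-0.5],[1.2,1.5,75,-0.2,0,-0.5],[1.2,1.5,88,-0.2,0,-0.5],[1.2,1.5,88,-0.2,0,-0.5],[1.2,1.5,88,-0.2,0,-0.5]]])

```text
time: 5.22
tool_pos: [0.6376, 0.0378, 0.2171]
tool_rot: [0.217, -0.031, 0.976, 0.006]
contact_force: [0.6, -0.4, -1.1]
gripper_width: 0.579
grasp_force: 64.1
```

```bash
cat > look.py <<'E'
from h import *
import sys
tag=sys.argv[1]
o=both(tag);ps=[manip.state()]
for i in range(3): vision.grab_frame("top");ps.append(manip.state())
F=np.array([XX,U,N])
p=np.mean([q['tool_pos'] for q in ps],0);rv=np.mean([(INS.inv()*rot(q['tool_rot'])).as_rotvec() for q in ps],0)
print("t",ps[-1]['time'],"TCP in chan XUN mm",(F@(p-M)*1000).round(2),"rot from INS deg",np.degrees(rv).round(2),"force XUN",(F@np.mean([q['contact_force'] for q in ps],0)).round(1),ps[-1]['gripper_width'])
for n in o:
    P=cloud(n,o[n][1]);hsv=cv2.cvtColor(o[n][0],cv2.COLOR_BGR2HSV);H,S,V=[hsv[...,i].astype(int) for i in range(3)]
    Q=(P-M)@F.T*1000
    near=(abs(Q[...,0])<60)&(Q[...,2]<140)&(Q[...,2]>-20)
    b=(H>95)&(H<130)&(S>100)&(V>40)&near
    for lab,mm in(("fix",(Q[...,1]<-70)&(Q[...,1]>-130)),("spare",abs(Q[...,1])<45)):
        q=Q[b&mm]
        if len(q):print(n,lab,len(q),np.quantile(q,[.03,.5,.97],0).round(1).tolist())
c=np.hstack([crop(o['top'][0],250,110,120,120,400,400),crop(o['scene'][0],310,215,100,100,400,400)]);cv2.imwrite(f"pics/L{tag}.png",c)
E
python3 look.py 3
```

```text
t 5.4667 TCP in chan XUN mm [ 2.93 -1.69 76.2 ] rot from INS deg [ 0.09 -0.41 -0.05] force XUN [-0.9 -0.3 -1.9] 0.5805062953207437
scene fix 144 [[-23.0, -111.8, 24.0], [24.7, -100.8, 40.3], [28.8, -89.1, 54.6]]
scene spare 92 [[-6.0, -25.7, 77.2], [12.9, 2.4, 87.2], [16.5, 23.3, 110.3]]
top fix 87 [[-24.5, -108.8, 28.5], [21.7, -98.6, 53.8], [25.8, -88.3, 59.0]]
top spare 15 [[10.7, -26.5, 83.6], [13.4, -22.8, 106.4], [14.4, 4.7, 115.1]]
```

View pics/L3.png

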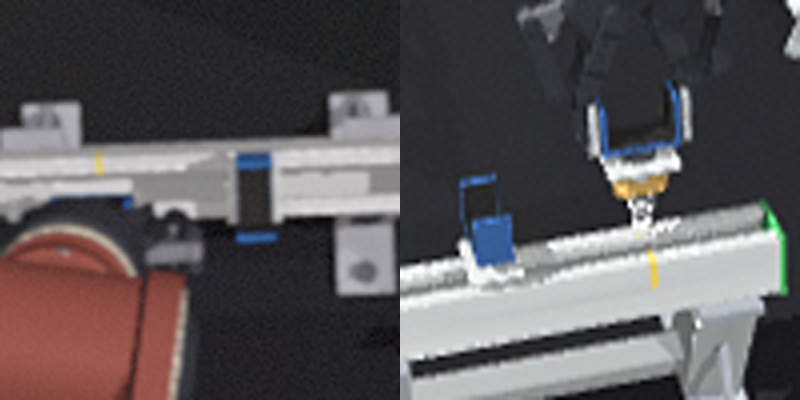

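play_rows(steps=[[[2,1.2,5,0,0.4,0],[2,1.2,12,0,0.4,0],[2,1.2,20,0,0.4,0],[2,1.2,28,0,0.4,0],[2,1.2,34,0,0.4,0],[2,1.2,36,0,0.4,0],[2,1.2,36,0,0.4,0]]])

```text
time: 6.05
tool_pos: [0.6508, 0.0398, 0.1826]
tool_rot: [0.213, -0.031, 0.976, 0.006]
contact_force: [-0.6, 0.2, -2.6]
gripper_width: 0.578
grasp_force: 64.1
```

```bash
python3 look.py 4
```

```text
t 6.3 TCP in chan XUN mm [-0.41 -0.45 38.44] rot from INS deg [ 0.06  0.16 -0.04] force XUN [-1.1  0.1 -2. ] 0.5770309421098468
scene fix 142 [[-22.7, -111.7, 23.3], [24.4, -100.8, 40.1], [28.7, -88.9, 53.5]]
scene spare 90 [[-4.6, -24.9, 40.1], [10.4, 1.0, 50.0], [13.4, 24.3, 74.5]]
top fix 91 [[-24.5, -108.7, 27.9], [21.4, -98.5, 54.0], [25.9, -88.3, 58.7]]
top spare 10 [[9.1, -24.6, 58.4], [10.5, -22.3, 69.0], [14.4, -19.8, 101.2]]
```

View pics/L4.png

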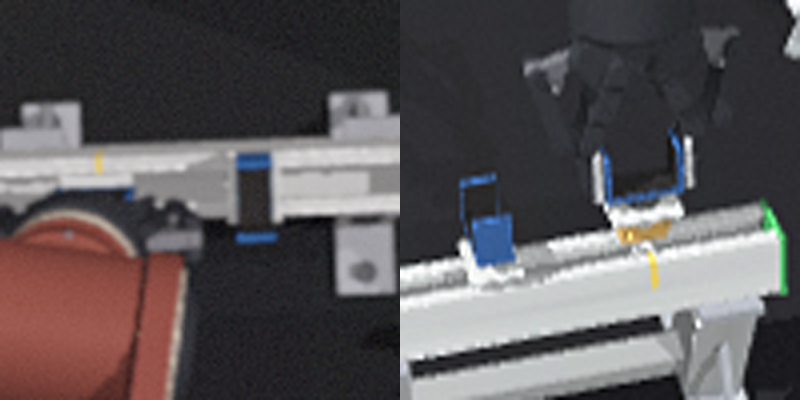

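play_rows(steps=[[[-0.8,0.4,2,0,0,0],[-0.8,0.4,4,0,0,0],[-0.8,0.4,6,0,0,0],[-0.8,0.4,8,0,0,0],[-0.8,0.4,10,0,0,0],[-0.8,0.4,12,0,0,0],[-0.8,0.4,12,0,0,0]]])

```text
time: 6.88
tool_pos: [0.6568, 0.0405, 0.173]
tool_rot: [0.214, -0.031, 0.976, 0.006]
contact_force: [-0.5, -1.0, -2.5]
gripper_width: 0.578
grasp_force: 64.1
```

```bash
python3 look.py 5
```

```text
t 7.1333 TCP in chan XUN mm [ 2.00e-02 -3.00e-02  2.62e+01] rot from INS deg [ 0.06  0.19 -0.04] force XUN [-1.3 -0.2 -2.3] 0.57612122058232
scene fix 144 [[-22.0, -111.5, 23.1], [24.9, -101.0, 40.2], [28.7, -89.2, 54.5]]
scene spare 82 [[-4.2, -24.1, 27.6], [11.0, -0.2, 34.3], [14.4, 24.7, 62.4]]
top fix 90 [[-24.5, -108.7, 30.3], [21.6, -98.6, 53.7], [25.6, -88.3, 58.0]]
top spare 9 [[9.9, -23.9, 43.3], [11.4, -21.9, 53.7], [15.5, -19.3, 88.7]]
```

play_rows(steps=[[[-0.4,0,1.5,0,0,0],[-0.4,0,3,0,0,0],[-0.4,0,4.5,0,0,0],[-0.4,0,6,0,0,0],[-0.4,0,7.5,0,0,0],[-0.4,0,9,0,0,0],[-0.4,0,9,0,0,0]]])

```text
time: 7.72
tool_pos: [0.6612, 0.0407, 0.1665]
tool_rot: [0.215, -0.031, 0.976, 0.006]
contact_force: [-5.8, 0.1, 4.3]
gripper_width: 0.582
grasp_force: 64.9
```

```bash
python3 look.py 6
```

```text
t 7.9667 TCP in chan XUN mm [ 0.84 -0.04 18.09] rot from INS deg [ 0.06  0.19 -0.06] force XUN [-3.6 -0.2  5.9] 0.5766923289908724
scene fix 142 [[-23.1, -111.5, 22.8], [24.6, -100.9, 39.9], [28.5, -89.1, 55.2]]
scene spare 83 [[-2.7, -24.2, 20.8], [12.4, 0.1, 33.0], [16.1, 25.2, 54.5]]
top fix 90 [[-24.8, -108.8, 28.7], [21.7, -98.6, 53.5], [25.8, -88.3, 57.8]]
top spare 9 [[11.0, -23.4, 30.7], [12.5, -21.3, 48.4], [13.3, -18.1, 56.5]]
```

play_rows(steps=[[[0.8,0,1,0,0,0],[0.8,0,2,0,0,0],[0.8,0,3,0,0,0],[0.8,0,4,0,0,0],[0.8,0,5,0,0,0],[0.8,0,5,0,0,0]]])

```text
time: 8.47
tool_pos: [0.6629, 0.0408, 0.1625]
tool_rot: [0.215, -0.031, 0.976, 0.006]
contact_force: [-6.4, -0.1, 6.0]
gripper_width: 0.576
grasp_force: 65.0
```

```bash
python3 look.py 7
```

```text
t 8.7167 TCP in chan XUN mm [ 0.7  -0.07 13.58] rot from INS deg [ 0.07  0.12 -0.06] force XUN [-3.9  0.5  7.8] 0.5775433644710181
scene fix 142 [[-21.6, -112.0, 23.7], [24.8, -101.1, 40.0], [29.1, -89.4, 54.2]]
scene spare 84 [[-3.7, -24.8, 16.6], [12.5, 2.5, 27.5], [17.2, 25.7, 50.9]]
top fix 90 [[-24.7, -108.8, 30.1], [21.3, -98.6, 53.4], [25.7, -88.3, 58.3]]
top spare 9 [[10.2, -23.2, 25.8], [12.5, -21.3, 44.2], [13.2, -17.9, 50.9]]
```

play_rows(steps=[[[0.5,0,0.7,0,0,0],[0.5,0,1.4,0,0,0],[0.5,0,2,0,0,0],[0.5,0,2.5,0,0,0],[0.5,0,2.5,0,0,0]]])

```text
time: 9.13
tool_pos: [0.6638, 0.0408, 0.1605]
tool_rot: [0.216, -0.031, 0.976, 0.006]
contact_force: [-6.5, 0.2, 6.8]
gripper_width: 0.579
grasp_force: 65.1
```

```bash
python3 look.py 8
```

```text
t 9.3833 TCP in chan XUN mm [ 0.62 -0.06 11.36] rot from INS deg [ 0.07  0.08 -0.06] force XUN [-3.2  0.4  8.7] 0.5774067038475003
scene fix 142 [[-22.5, -112.0, 22.5], [25.0, -101.1, 40.4], [28.7, -89.5, 54.3]]
scene spare 87 [[-4.9, -24.4, 14.5], [12.1, 1.2, 26.0], [15.9, 25.2, 49.5]]
top fix 86 [[-24.3, -108.8, 28.6], [21.8, -98.8, 53.3], [25.6, -88.3, 58.7]]
top spare 8 [[11.1, -23.3, 30.2], [12.7, -22.4, 46.3], [15.9, -19.3, 72.2]]
```

play_rows(steps=[[[0.3,0,0.5,0,0,0],[0.5,0,0.8,0,0,4],[0.6,0,0.8,0,0,10],[0.7,0,0.8,0,0,16],[0.7,0,0.8,0,0,22],[0.7,0,0.8,0,0,28],[0.7,0,0.8,0,0,34],[0.7,0,0.8,0,0,40],[0.7,0,0.8,0,0,45],[0.7,0,0.8,0,0,45]]])

```text
time: 10.22
tool_pos: [0.6644, 0.0409, 0.1606]
tool_rot: [0.198, 0.346, 0.913, 0.089]
contact_force: [-5.3, 0.6, 6.5]
gripper_width: 0.578
grasp_force: 65.5
```

```bash
python3 look.py 9; python3 -c "
from h import *
s=manip.state();print(s['ft_torque'],F if 0 else '',s['joint_pos'].round(2))"
```

```text
t 10.4667 TCP in chan XUN mm [ 1.210e+00 -1.000e-02  1.118e+01] rot from INS deg [ 3.000e-02 -1.000e-01  4.495e+01] force XUN [-1.5  1.   8.9] 0.5779746288666043
scene fix 141 [[-23.2, -111.7, 23.0], [24.7, -101.0, 40.2], [29.5, -89.3, 54.6]]
scene spare 74 [[-18.3, -24.8, 13.3], [4.9, -10.4, 24.8], [28.7, 8.8, 49.0]]
top fix 87 [[-24.6, -108.8, 30.2], [21.3, -98.7, 53.6], [25.7, -88.3, 57.6]]
top spare 10 [[19.5, 6.9, 21.0], [25.1, 8.3, 36.9], [29.9, 9.6, 74.4]]
[0.14688672 0.47603515 0.04932917]  [-0.07 -0.05  1.88  0.07  0.88 -0.96]
```

play_rows(steps=[[[0.3,-0.3,0,0,0,6],[0.6,-0.6,0,0,0,12],[0.7,-0.7,0,0,0,18],[0.7,-0.7,0,0,0,24],[0.7,-0.7,0,0,0,30],[0.7,-0.7,0,0,0,36],[0.7,-0.7,0,0,0,42],[0.7,-0.7,0,0,0,45],[0.7,-0.7,0,0,0,45],[0.7,-0.7,0,0,0,45]]])

```text
time: 11.3
tool_pos: [0.6642, 0.0408, 0.161]
tool_rot: [0.15, 0.668, 0.712, 0.158]
contact_force: [-4.8, 0.5, 7.7]
gripper_width: 0.58
grasp_force: 65.5
```

```bash
python3 look.py 10; python3 -c "
from h import *
s=manip.state();print(s['ft_torque'],s['joint_pos'].round(2))"
```

```text
t 11.55 TCP in chan XUN mm [ 1.09 -0.2  11.56] rot from INS deg [-8.000e-02 -2.200e-01  8.995e+01] force XUN [-0.5  0.6  8.5] 0.5781360527852716
scene fix 143 [[-22.7, -111.7, 23.1], [24.5, -101.4, 40.4], [28.5, -89.0, 55.4]]
scene spare 30 [[-25.8, -13.3, 16.7], [-7.4, -12.2, 33.1], [29.5, -7.3, 49.9]]
top fix 90 [[-24.5, -108.7, 28.9], [21.3, -98.6, 53.7], [25.7, -88.3, 57.6]]
[ 0.06582317  0.23314308 -0.0370291 ] [-0.07 -0.05  1.89  0.07  0.87 -0.17]
```

View pics/L10.png

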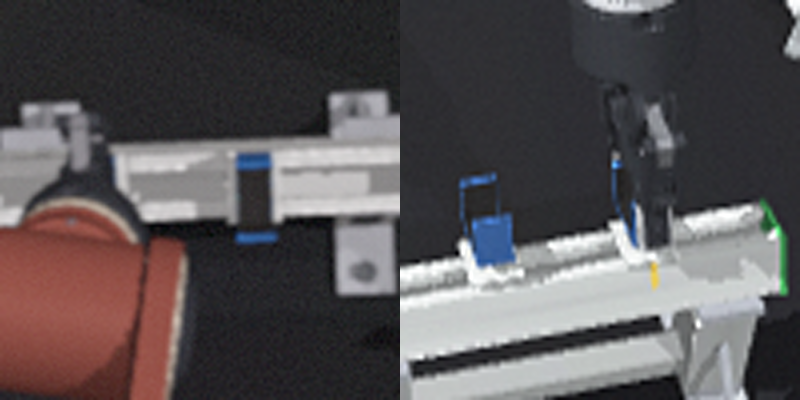

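Turned square: the U of the spare cradle now stands parallel to the fixed one, and the washer is just above the face near (635,245). Now letting up.

play_rows(steps=[[[0,0,-1,0,0,0],[0,0,-2,0,0,0],[0,0,-3,0,0,0],[0,0,-4,0,0,0],[0,0,-5,0,0,0],[0,0,-5,0,0,0]]])

```text
time: 12.05
tool_pos: [0.662, 0.0406, 0.1654]
tool_rot: [0.15, 0.668, 0.712, 0.158]
contact_force: [-2.6, 1.0, 6.6]
gripper_width: 0.575
grasp_force: 65.5
```

```bash
python3 look.py 11
```

```text
t 12.3 TCP in chan XUN mm [ 1.03 -0.2  16.37] rot from INS deg [-0.09 -0.23 89.95] force XUN [0.4 0.3 7.1] 0.5823241877707842
scene fix 142 [[-22.5, -112.0, 23.7], [24.9, -100.7, 40.3], [28.8, -89.0, 54.8]]
scene spare 36 [[-24.9, -15.9, 23.6], [-7.3, -12.2, 40.3], [28.1, -5.9, 82.4]]
top fix 90 [[-24.4, -108.8, 29.6], [21.5, -98.5, 54.0], [25.7, -88.3, 58.0]]
```

Still purely spring force; I'll let up a further 1.5 mm and look for the lips taking load.

play_rows(steps=[[[0,0,-0.5,0,0,0],[0,0,-1,0,0,0],[0,0,-1.5,0,0,0],[0,0,-1.5,0,0,0]]])

```text
time: 12.63
tool_pos: [0.6614, 0.0406, 0.1666]
tool_rot: [0.15, 0.668, 0.712, 0.158]
contact_force: [-1.5, -0.1, 5.3]
gripper_width: 0.576
grasp_force: 65.3
```

```bash
python3 look.py 12
```

```text
t 12.8833 TCP in chan XUN mm [ 1.03 -0.19 17.82] rot from INS deg [-0.09 -0.23 89.95] force XUN [0.5 0.4 6.8] 0.5732851030316055
scene fix 144 [[-23.7, -111.9, 23.3], [24.9, -101.1, 39.9], [29.0, -89.1, 54.9]]
scene spare 35 [[-24.6, -13.1, 23.7], [-12.5, -11.8, 36.3], [26.5, -5.3, 56.0]]
top fix 91 [[-24.5, -108.7, 28.9], [21.4, -98.5, 54.1], [25.8, -88.3, 58.0]]
```

play_rows(steps=[[[0,0,-0.5,0,0,0],[0,0,-1,0,0,0],[0,0,-1,0,0,0]]])

```text
time: 13.13
tool_pos: [0.6612, 0.0406, 0.1667]
tool_rot: [0.15, 0.668, 0.711, 0.159]
contact_force: [5.3, 1.0, 4.0]
gripper_width: 0.577
grasp_force: 64.4
```

play_rows(steps=[[[0,0,-0.5,0,0,0],[0,0,-1,0,0,0],[0,0,-1,0,0,0]]])

```text
time: 13.38
tool_pos: [0.6611, 0.0405, 0.1667]
tool_rot: [0.15, 0.668, 0.711, 0.159]
contact_force: [11.2, 1.6, -3.4]
gripper_width: 0.576
grasp_force: 63.7
```

```bash
python3 look.py 13
```

```text
t 13.6333 TCP in chan XUN mm [ 0.76 -0.22 18.07] rot from INS deg [-0.15 -0.28 89.98] force XUN [ 9.4  0.8 -6.5] 0.580207225389081
scene fix 143 [[-22.0, -111.9, 23.5], [24.7, -101.0, 39.7], [29.4, -89.3, 55.0]]
scene spare 37 [[-24.2, -13.1, 20.9], [-8.4, -11.9, 34.4], [32.2, -6.2, 60.3]]
top fix 89 [[-24.4, -108.7, 28.9], [21.4, -98.6, 53.9], [25.6, -88.3, 58.8]]
```

The lips now hold it: TCP stayed at 18 mm while the pull went negative. I'll relax and release.

play_rows(steps=[[[0,0.4,1,0,0,0],[0,0.4,1.3,0,0,0],[0,0.4,1.3,0,0,0]]])

```text
time: 13.88
tool_pos: [0.6612, 0.0406, 0.1666]
tool_rot: [0.15, 0.668, 0.712, 0.158]
contact_force: [0.8, 0.8, 5.1]
gripper_width: 0.579
grasp_force: 65.4
```

play_rows(steps=[[[0,0,0,0,0,0],[0,0,0,0,0,0],[0,0,0,0,0,0],[0,0,0,0,0,0],[0,0,0,0,0,0],[0,0,0,0,0,0],[0,0,-20,0,0,0],[0,0,-50,0,0,0],[0,0,-90,0,0,0],[0,0,-130,0,0,0],[0,0,-150,0,0,0]]], claw=1)

```text
time: 14.8
tool_pos: [0.5966, 0.0367, 0.3058]
tool_rot: [0.15, 0.668, 0.712, 0.158]
contact_force: [-0.3, -0.3, 1.3]
gripper_width: 1.001
grasp_force: 0.0
```

```bash
python3 - <<'E'
from h import *
# cylinder from first images
for n in("top","scene"):
    D=np.load(f"pics/{n}0.npz");P=cloud(n,D['d'])
    hsv=cv2.cvtColor(D['p'],cv2.COLOR_BGR2HSV);H,S,V=[hsv[...,i].astype(int) for i in range(3)]
    near=(np.hypot(P[...,0]-.44,P[...,1]-.281)<.12)
    w=near&(P[...,2]>.045)&(P[...,2]<.07);q=P[w];c=q[:,:2].mean(0);d=np.linalg.svd(q[:,:2]-c,full_matrices=False)[2][0]
    d*=np.sign(d[0]);al=np.degrees(np.arctan2(d[1],d[0]));t=(q[:,:2]-c)@d;sd=(q[:,:2]-c)@[-d[1],d[0]]
    print(n,len(q),"c",c,"axis yaw",al,"t ext",np.quantile(t,[0,.02,.98,1]).round(4),"side",np.quantile(sd,[.02,.5,.98]).round(4),"zmax",np.quantile(q[:,2],.98))
    # width profile of all above 0.025 along axis
    w=near&(P[...,2]>.012);q=P[w];t=(q[:,:2]-c)@d;sd=(q[:,:2]-c)@[-d[1],d[0]]
    for b in np.arange(-.12,.12,.01):
        m=(t>b)&(t<=b+.01)&(q[:,2]>.025)
        if m.sum()>2: print("  %.3f n%d side %.4f %.4f zmax %.4f"%(b+.005,m.sum(),*np.quantile(sd[m],[.05,.95]),q[m,2].max()))
E
```

```text
top 944 c [0.43930453 0.28184358] axis yaw 56.9078413091656 t ext [-0.0927 -0.076   0.0774  0.0984] side [-0.0157 -0.      0.0167] zmax 0.05688141257843658
  -0.095 n37 side -0.0090 0.0096 zmax 0.0489
  -0.085 n35 side -0.0081 0.0091 zmax 0.0462
  -0.075 n67 side -0.0135 0.0130 zmax 0.0551
  -0.065 n75 side -0.0173 0.0171 zmax 0.0592
  -0.055 n91 side -0.0240 0.0251 zmax 0.0565
  -0.045 n103 side -0.0260 0.0266 zmax 0.0557
  -0.035 n73 side -0.0181 0.0168 zmax 0.0573
  -0.025 n72 side -0.0171 0.0174 zmax 0.0569
  -0.015 n73 side -0.0179 0.0172 zmax 0.0563
  -0.005 n71 side -0.0173 0.0172 zmax 0.0581
  0.005 n76 side -0.0172 0.0170 zmax 0.0578
  0.015 n65 side -0.0175 0.0179 zmax 0.0570
  0.025 n77 side -0.0174 0.0166 zmax 0.0588
  0.035 n98 side -0.0232 0.0265 zmax 0.0576
  0.045 n95 side -0.0248 0.0265 zmax 0.0576
  0.055 n72 side -0.0179 0.0188 zmax 0.0582
  0.065 n71 side -0.0173 0.0171 zmax 0.0580
  0.075 n40 side -0.0157 0.0127 zmax 0.0564
  0.085 n38 side -0.0080 0.0104 zmax 0.0480
  0.095 n37 side -0.0097 0.0102 zmax 0.0475
scene 387 c [0.44528772 0.28133412] axis yaw 57.30310
[... 293 characters left out ...]
n49 side -0.0229 0.0116 zmax 0.0548
  -0.045 n48 side -0.0228 0.0122 zmax 0.0547
  -0.035 n41 side -0.0168 0.0107 zmax 0.0562
  -0.025 n43 side -0.0170 0.0119 zmax 0.0586
  -0.015 n41 side -0.0150 0.0121 zmax 0.0542
  -0.005 n44 side -0.0163 0.0097 zmax 0.0573
  0.005 n42 side -0.0174 0.0105 zmax 0.0547
  0.015 n46 side -0.0171 0.0135 zmax 0.0550
  0.025 n41 side -0.0167 0.0122 zmax 0.0548
  0.035 n52 side -0.0245 0.0118 zmax 0.0581
  0.045 n51 side -0.0234 0.0129 zmax 0.0573
  0.055 n45 side -0.0175 0.0133 zmax 0.0572
  0.065 n46 side -0.0159 0.0121 zmax 0.0573
  0.075 n31 side -0.0130 0.0089 zmax 0.0512
  0.085 n23 side -0.0067 0.0090 zmax 0.0468
  0.095 n19 side -0.0100 0.0090 zmax 0.0476
```

```bash
python3 look.py 14; python3 - <<'E'
from h import *
D=np.load("pics/top14.npz")['p'];S=np.load("pics/scene14.npz")['p']
cv2.imwrite("pics/m5.png",np.vstack([crop(D,235,135,160,60,800,300),np.hstack([crop(S,290,230,133,100,400,300),crop(D,120,215,133,100,400,300)])]))
print(manip.state()['joint_pos'].round(2))
E
```

```text
t 15.05 TCP in chan XUN mm [-4.9000e-01  2.0000e-02  1.6796e+02] rot from INS deg [ 7.000e-02 -7.000e-02  8.994e+01] force XUN [ 0.5 -0.4 -0.4] 1.0001702342980126
scene fix 140 [[-22.8, -111.9, 22.8], [24.6, -100.9, 40.2], [28.8, -89.0, 54.0]]
scene spare 142 [[-22.8, -13.2, 23.7], [23.9, -2.2, 38.5], [28.1, 9.5, 54.8]]
top fix 88 [[-24.5, -108.8, 28.7], [21.6, -98.4, 53.4], [25.5, -88.3, 58.3]]
top spare 60 [[-23.2, -11.5, 29.4], [22.8, -5.2, 52.1], [25.4, 4.7, 58.7]]
[-0.09 -0.33  1.89  0.07  1.15 -0.17]
```

View pics/m5.png

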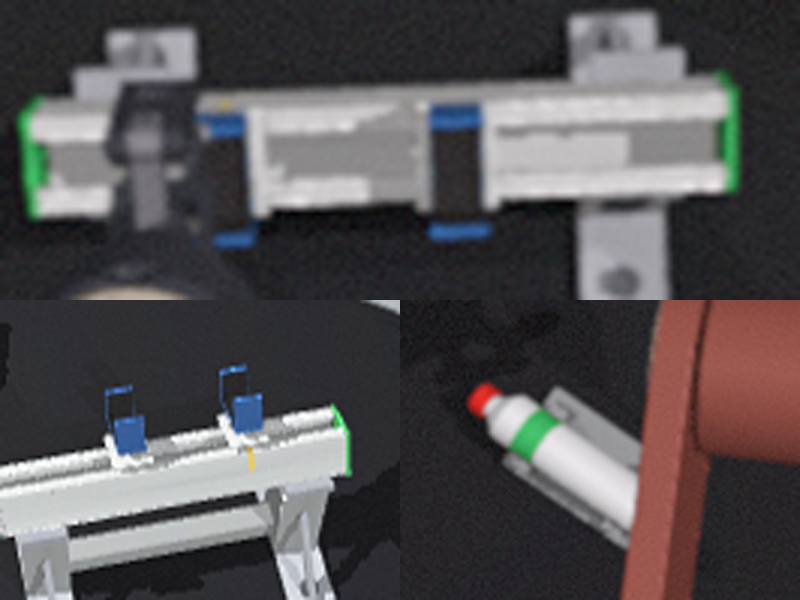

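The spare cradle stands parallel to the fixed one. In the top row it is at (230,180) and the fixed one at (455,170), and both are at the same height. The cylinder still lies in the rest, red wheel at the upper left. Now the cylinder.

```bash
python3 - <<'E'
from h import *
to([.439,.281,.12],down(57))
E
```

```text
shift [ 253.7 -202.6  102.7] rv [23.84 -7.83 36.05]
```

play_rows(steps=[[[28,-22,0,2.5,-0.8,3.7],[57,-45,10,5,-1.7,7.4],[85,-68,25,7.5,-2.5,11.2],[113,-90,40,10,-3.4,15],[141,-113,52,12.8,-4.2,19],[170,-136,65,15.5,-5,23],[198,-158,78,18,-6,27.5],[226,-180,90,21,-7,31.8],[246,-197,99,23.8,-7.8,36],[253.7,-202.6,102.7,23.8,-7.8,36],[253.7,-202.6,102.7,23.8,-7.8,36],[253.7,-202.6,102.7,23.8,-7.8,36]]])

```text
time: 16.05
tool_pos: [0.4395, 0.2803, 0.1201]
tool_rot: [0.001, 0.878, 0.479, 0.0]
contact_force: [-0.2, -0.7, 0.4]
gripper_width: 0.998
grasp_force: 0.0
```

```bash
cat > avg.py <<'E'
from h import *
import sys
def avg(n=4):
    ss=[]
    for i in range(n): vision.grab_frame("scene");ss.append(manip.state())
    s=dict(ss[-1]);s['tool_pos']=np.mean([q['tool_pos'] for q in ss],0);s['contact_force']=np.mean([q['contact_force'] for q in ss],0)
    m=R.concatenate([rot(q['tool_rot']) for q in ss]).mean().as_quat();s['tool_rot']=m[[3,0,1,2]];print(s['time'],s['tool_pos'].round(4),s['contact_force'].round(1),s['gripper_width']);return s
E
python3 - <<'E'
from avg import *
s=avg();to([.439,.281,.017],down(57),s)
E
```

```text
16.25 [0.4408 0.2803 0.1221] [ 0.1 -0.1  0.5] 1.0011623858958796
shift [ -0.7  -2.3 105.1] rv [ 0.24 -0.16  0.05]
```

play_rows(steps=[[[-0.7,-2,25,0.2,-0.1,0],[-0.7,-2,55,0.2,-0.1,0],[-0.7,-2,80,0.2,-0.1,0],[-0.7,-2,97,0.2,-0.1,0],[-0.7,-2,104,0.2,-0.1,0],[-0.7,-2,104,0.2,-0.1,0]]])

```text
time: 16.75
tool_pos: [0.4374, 0.2804, 0.0161]
tool_rot: [-0.0, 0.879, 0.477, -0.001]
contact_force: [-0.7, 0.9, 0.2]
gripper_width: 0.999
grasp_force: 0.0
```

play_rows(steps=[[[0,0,0,0,0,0],[0,0,0,0,0,0],[0,0,0,0,0,0],[0,0,0,0,0,0],[0,0,0,0,0,0],[0,0,0,0,0,0],[0,0,0,0,0,0],[0,0,0,0,0,0]]], claw=-1)

```text
time: 17.42
tool_pos: [0.4397, 0.282, 0.0193]
tool_rot: [-0.0, 0.879, 0.478, 0.001]
contact_force: [0.4, -0.3, 6.2]
gripper_width: 0.452
grasp_force: 60.2
```

```bash
python3 - <<'E'
from avg import *
s=avg();s['tool_pos']=s['tool_pos']+[0,0,.15];to(M-.0505*U+.0009*XX+.15*N,LOCK,s)
E
```

```text
17.6167 [0.4397 0.282  0.0192] [-0.2 -1.2  6.3] 0.4461819320777459
shift [-155.5  302.5 -117.1] rv [-24.02   7.85 -35.97]
```

play_rows(steps=[[[0,0,-4,0,0,0],[0,0,-12,0,0,0],[0,0,-25,0,0,0],[0,0,-45,0,0,0],[0,0,-70,0,0,0],[0,0,-95,0,0,0],[0,0,-120,0,0,0],[0,0,-138,0,0,0],[0,0,-148,0,0,0],[0,0,-150,0,0,0]]])

```text
time: 18.45
tool_pos: [0.4388, 0.2817, 0.1693]
tool_rot: [-0.0, 0.879, 0.478, 0.001]
contact_force: [1.1, 0.8, -4.9]
gripper_width: 0.449
grasp_force: 60.9
```

play_rows(steps=[[[-8,15,-20,-1,0.3,-1.5],[-22,43,-45,-3,1,-4.5],[-36,70,-70,-5.2,1.7,-8],[-50,98,-95,-7.5,2.5,-11.5],[-65,127,-117,-10,3.3,-15],[-80,156,-117,-12.5,4.1,-18.6],[-95,184,-117,-15,4.9,-22.3],[-110,213,-117,-17.5,5.7,-26],[-125,242,-117,-20,6.5,-29.8],[-138,268,-117,-22,7.3,-33.5],[-149,290,-117,-24,7.8,-36],[-155,301,-117,-24,7.8,-36]]])

```text
time: 19.45
tool_pos: [0.6051, -0.0151, 0.2797]
tool_rot: [0.145, 0.67, 0.712, 0.154]
contact_force: [-0.7, -0.7, -6.4]
gripper_width: 0.448
grasp_force: 62.0
```

```bash
cat > look2.py <<'E'
from avg import *
s=avg();F=np.array([XX,U,N]);print("XUN",(F@(s['tool_pos']-M)*1000).round(2),"dev",np.degrees((LOCK.inv()*rot(s['tool_rot'])).as_rotvec()).round(2),"force XUN",(F@s['contact_force']).round(1))
o=both(sys.argv[1])
for n in o:
    P=cloud(n,o[n][1]);hsv=cv2.cvtColor(o[n][0],cv2.COLOR_BGR2HSV);H,S,V=[hsv[...,i].astype(int) for i in range(3)]
    Q=(P-M)@F.T*1000
    near=(abs(Q[...,0])<80)&(abs(Q[...,1]+50)<170)&(Q[...,2]>60-40*(len(sys.argv)>2))&(Q[...,2]<200)
    for lab,m in(("green",(H>45)&(H<85)&(S>100)),("red",((H<8)|(H>172))&(S>150)),("brass",(H>12)&(H<35)&(S>110))):
        q=Q[near&m]
        if len(q)>3:print(n,lab,len(q),np.quantile(q,[.05,.5,.95],0).round(1).tolist())
c=np.hstack([crop(o['top'][0],240,110,150,112,400,300),crop(o['scene'][0],260,170,170,128,400,300)]);cv2.imwrite(f"pics/K{sys.argv[1]}.png",cv2.resize(c,(800,300)))
E
python3 look2.py 20
```

```text
19.65 [ 0.6058 -0.0137  0.2811] [ 0.  -0.3 -4.8] 0.444468564716648
XUN [ -3.98 -50.87 146.53] dev [ 0.54 -0.08  0.12] force XUN [-2.  -0.3 -4.4]
scene green 144 [[-3.9, -16.8, 150.0], [12.6, -7.3, 169.4], [18.5, 1.8, 180.4]]
scene red 48 [[-4.2, 38.1, 152.3], [4.9, 43.2, 165.1], [9.5, 49.1, 172.3]]
scene brass 46 [[-6.3, -146.4, 154.9], [4.4, -141.2, 165.8], [8.3, -136.1, 171.3]]
top green 159 [[-13.0, -15.1, 166.5], [6.3, -4.5, 179.4], [16.2, 1.6, 183.3]]
top red 76 [[-12.3, 39.6, 164.7], [-1.4, 44.6, 172.1], [7.2, 50.0, 175.8]]
top brass 57 [[-11.4, -144.7, 163.2], [-1.2, -140.9, 170.7], [6.9, -135.8, 174.1]]
```

View pics/K20.png

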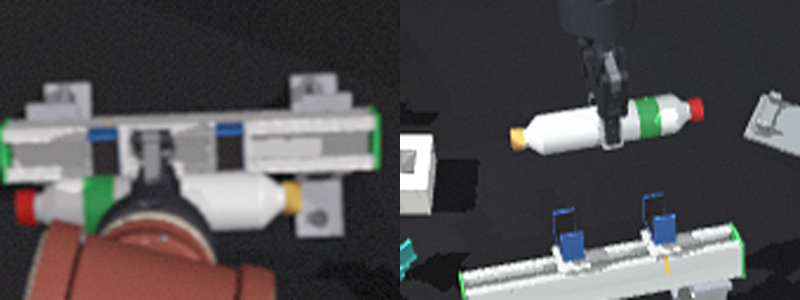

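The cylinder is held level, midway between the cradles (red end at top (25,207), brass at (292,195)), still outside the rack's opening. Next: move across and down to just above the U openings.

play_rows(steps=[[[-2,4.8,10,-0.5,0,-0.1],[-2,4.8,30,-0.5,0,-0.1],[-2,4.8,50,-0.5,0,-0.1],[-2,4.8,66,-0.5,0,-0.1],[-2,4.8,75,-0.5,0,-0.1],[-2,4.8,78,-0.5,0,-0.1],[-2,4.8,78,-0.5,0,-0.1]]])

```text
time: 20.33
tool_pos: [0.6434, -0.0113, 0.2143]
tool_rot: [0.15, 0.667, 0.713, 0.158]
contact_force: [-0.0, -0.5, -4.7]
gripper_width: 0.451
grasp_force: 62.0
```

```bash
python3 look2.py 21
```

```text
20.5333 [ 0.6441 -0.0119  0.2166] [ 0.   0.3 -5.2] 0.45027601555111574
XUN [  3.54 -51.54  71.84] dev [-0.37 -0.09 -0.18] force XUN [-2.2  0.3 -4.7]
scene green 136 [[1.5, -18.9, 75.3], [19.2, -10.2, 96.3], [25.8, -0.7, 105.8]]
scene red 42 [[2.3, 35.6, 79.5], [12.4, 40.9, 90.0], [16.7, 45.6, 97.6]]
scene brass 42 [[-0.3, -149.2, 78.5], [10.4, -143.9, 90.8], [14.9, -138.3, 96.3]]
top green 129 [[-2.6, -18.2, 89.1], [12.7, -8.6, 103.9], [23.0, -2.5, 108.8]]
top red 50 [[-5.8, 37.1, 89.6], [3.9, 41.1, 96.5], [13.2, 46.0, 100.0]]
top brass 43 [[-4.9, -146.6, 90.1], [4.5, -144.0, 96.3], [12.8, -140.1, 99.5]]
```

View pics/K21.png

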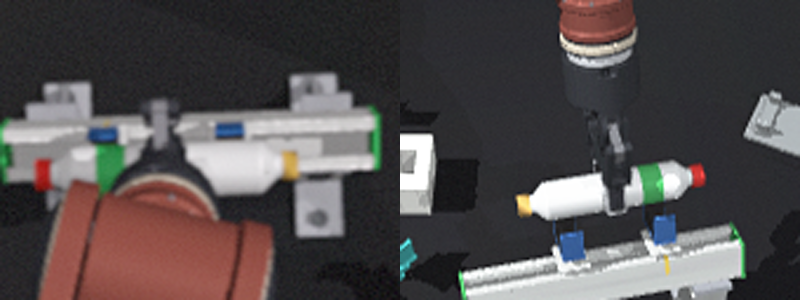

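```bash
sed -i 's/avg(n=4)/avg(n=10)/' avg.py
```

play_rows(steps=[[[0.2,-1.2,2,0.3,0,0.1],[0.2,-2.4,5,0.3,0,0.1],[0.2,-2.4,7,0.3,0,0.1],[0.2,-2.4,7,0.3,0,0.1]]])

```text
time: 20.97
tool_pos: [0.6441, -0.012, 0.2068]
tool_rot: [0.148, 0.668, 0.712, 0.157]
contact_force: [-0.1, -0.7, -5.3]
gripper_width: 0.449
grasp_force: 62.0
```

```bash
python3 look2.py 22
```

```text
21.4667 [ 0.6445 -0.012   0.2078] [-0.1 -0.  -5. ] 0.44733177525109846
XUN [  0.18 -51.65  63.69] dev [ 0.03 -0.08 -0.05] force XUN [-2.1 -0.  -4.5]
scene green 135 [[-3.2, -19.0, 67.7], [15.5, -9.9, 88.0], [20.9, -0.6, 96.7]]
scene red 41 [[-2.2, 36.2, 71.0], [9.1, 41.5, 82.6], [13.9, 45.7, 88.8]]
scene brass 41 [[-2.0, -149.1, 71.8], [5.9, -143.8, 82.0], [11.8, -138.4, 87.2]]
top green 124 [[-4.5, -17.6, 81.7], [10.4, -7.9, 95.5], [19.5, -1.6, 100.6]]
top red 56 [[-8.7, 37.0, 82.8], [1.0, 41.6, 87.4], [9.6, 46.7, 90.9]]
top brass 42 [[-9.2, -147.0, 81.2], [1.3, -143.0, 87.7], [9.1, -139.1, 91.0]]
```

play_rows(steps=[[[0.3,0.7,2,0,0,0],[0.3,0.7,5,0,0,0],[0.3,0.7,8,0,0,0],[0.3,0.7,11,0,0,0],[0.3,0.7,14,0,0,0],[0.3,0.7,14,0,0,0]]])

```text
time: 22.07
tool_pos: [0.6507, -0.0112, 0.1942]
tool_rot: [0.148, 0.668, 0.712, 0.157]
contact_force: [-1.2, -0.1, -5.3]
gripper_width: 0.451
grasp_force: 62.0
```

```bash
python3 look2.py 23
```

```text
22.5667 [ 0.6511 -0.0113  0.1955] [-0.2  0.  -5.1] 0.4493148614523943
XUN [  0.94 -51.36  49.76] dev [ 0.02 -0.08 -0.05] force XUN [-2.3  0.  -4.5]
scene green 112 [[-4.8, -19.5, 62.2], [15.5, -9.7, 76.4], [22.9, -0.8, 83.5]]
scene red 37 [[-1.1, 36.4, 60.4], [9.5, 41.3, 69.8], [14.3, 47.0, 74.5]]
scene brass 37 [[-0.9, -148.8, 60.8], [8.2, -143.8, 69.7], [12.5, -138.3, 74.0]]
top green 131 [[-1.9, -21.5, 64.9], [12.9, -8.8, 82.0], [25.1, -0.8, 184.9]]
top red 47 [[-6.8, 37.2, 68.9], [2.3, 40.9, 74.9], [10.9, 45.1, 78.1]]
top brass 42 [[-7.8, -145.9, 68.0], [1.4, -142.1, 73.7], [10.0, -139.3, 77.1]]
```

play_rows(steps=[[[0.2,0.1,2,0,0,0],[0.2,0.1,4,0,0,0],[0.2,0.1,6,0,0,0],[0.2,0.1,8,0,0,0],[0.2,0.1,10,0,0,0],[0.2,0.1,12,0,0,0],[0.2,0.1,13.5,0,0,0],[0.2,0.1,13.5,0,0,0]]])

```text
time: 23.33
tool_pos: [0.6567, -0.0108, 0.1826]
tool_rot: [0.148, 0.668, 0.712, 0.157]
contact_force: [0.6, -0.1, -5.3]
gripper_width: 0.448
grasp_force: 62.0
```

```bash
python3 look2.py 24 x
```

```text
23.8333 [ 0.6569 -0.0108  0.1834] [ 0.  -0.1 -5.1] 0.44870819428726744
XUN [  1.06 -51.19  36.31] dev [ 0.02 -0.08 -0.05] force XUN [-2.2 -0.1 -4.6]
scene green 108 [[-2.1, -19.2, 44.8], [15.2, -11.3, 63.5], [23.2, -0.5, 69.5]]
scene red 41 [[-1.7, 36.3, 45.4], [10.8, 41.4, 56.5], [16.0, 46.2, 61.7]]
scene brass 42 [[-4.2, -148.8, 43.3], [6.7, -143.1, 55.2], [11.6, -138.1, 59.2]]
top green 120 [[-0.8, -22.1, 55.8], [12.8, -9.5, 68.0], [25.7, -1.8, 176.1]]
top red 49 [[-7.7, 37.9, 54.5], [3.2, 42.0, 60.6], [11.6, 46.0, 63.8]]
top brass 41 [[-9.4, -146.5, 53.9], [1.9, -142.5, 59.3], [9.7, -138.5, 63.6]]
```

Free of contact and centred. Last few millimetres slowly, watching for the load to come off.

play_rows(steps=[[[0,0,0.6,0,0,0],[0,0,1.2,0,0,0],[0,0,1.8,0,0,0],[0,0,2.4,0,0,0],[0,0,3,0,0,0],[0,0,3,0,0,0]]])

```text
time: 24.43
tool_pos: [0.6581, -0.0107, 0.1804]
tool_rot: [0.149, 0.668, 0.712, 0.157]
contact_force: [-0.9, -0.4, -4.8]
gripper_width: 0.448
grasp_force: 62.1
```

play_rows(steps=[[[0,0,0.5,0,0,0],[0,0,1,0,0,0],[0,0,1,0,0,0]]])

```text
time: 24.68
tool_pos: [0.6586, -0.0107, 0.1805]
tool_rot: [0.149, 0.668, 0.712, 0.157]
contact_force: [-3.7, -0.4, -1.0]
gripper_width: 0.444
grasp_force: 62.7
```

```bash
python3 look2.py 25 x | head -2
```

```text
25.1833 [ 0.6586 -0.0107  0.1804] [-5.3 -0.4  0.2] 0.4500016604346359
XUN [  1.39 -51.22  32.89] dev [ 0.   -0.09 -0.05] force XUN [-4.7 -0.   2.5]
```

play_rows(steps=[[[0,-0.4,0.3,0,0,0],[0,-0.4,0.6,0,0,0],[0,-0.4,0.6,0,0,0]]])

```text
time: 25.53
tool_pos: [0.6587, -0.0107, 0.1804]
tool_rot: [0.149, 0.668, 0.712, 0.157]
contact_force: [-7.4, -0.2, 2.1]
gripper_width: 0.445
grasp_force: 63.1
```

```bash
python3 look2.py 26 x
```

```text
26.0333 [ 0.6587 -0.0107  0.1804] [-7.1  0.   2.8] 0.44682950542692745
XUN [  1.46 -51.23  32.86] dev [-0.03 -0.09 -0.05] force XUN [-5.2  0.5  5.6]
scene green 102 [[-2.4, -19.1, 40.1], [14.3, -11.9, 60.3], [22.0, -0.9, 66.7]]
scene red 41 [[-2.4, 36.5, 40.8], [10.3, 41.5, 52.4], [14.4, 46.4, 57.1]]
scene brass 41 [[-2.7, -148.7, 41.9], [8.1, -142.8, 50.9], [12.7, -138.2, 56.4]]
top green 113 [[-1.3, -19.7, 52.9], [12.5, -9.5, 65.3], [23.5, -1.6, 173.8]]
top red 41 [[-6.2, 37.8, 52.2], [3.4, 41.3, 58.0], [11.6, 44.8, 62.1]]
top brass 38 [[-7.6, -146.6, 48.9], [1.8, -142.7, 55.4], [10.2, -138.6, 59.6]]
```

play_rows(steps=[[[0,0,-0.5,0,0,0],[0,0,-0.5,0,0,0],[0,0,-0.5,0,0,0],[0,0,-0.5,0,0,0],[0,0,-0.5,0,0,0],[0,0,-0.5,0,0,0],[0,0,-0.5,0,0,0],[0,0,-0.5,0,0,0]]], claw=1)

```text
time: 26.8
tool_pos: [0.6582, -0.0107, 0.1794]
tool_rot: [0.149, 0.668, 0.712, 0.157]
contact_force: [-0.8, 0.2, 0.8]
gripper_width: 0.999
grasp_force: 0.0
```

play_rows(steps=[[[0,0,-5,0,0,0],[0,0,-15,0,0,0],[0,0,-30,0,0,0],[0,0,-50,0,0,0],[0,0,-80,0,0,0],[0,0,-120,0,0,0],[0,0,-150,0,0,0],[0,35,-165,0,0,0],[0,-40,-180,0,0,0],[0,-80,-190,0,0,0],[0,-110,-190,0,0,0],[0,-110,-190,0,0,0]]])

```text
time: 27.8
tool_pos: [0.4761, -0.0217, 0.3043]
tool_rot: [0.148, 0.668, 0.712, 0.157]
contact_force: [0.1, -0.7, -0.1]
gripper_width: 1.001
grasp_force: 0.0
```

```bash
python3 look2.py 27 x; python3 - <<'E'
from h import *
s=np.load("pics/scene27.npz")['p'];t=np.load("pics/top27.npz")['p']
cv2.imwrite("pics/F.png",np.vstack([np.hstack([crop(s,270,220,160,120,400,300),crop(t,230,120,160,120,400,300)]),np.hstack([cv2.resize(s,(400,300)),cv2.resize(t,(400,300))])]))
E
```

```text
28.3 [ 0.4782 -0.0218  0.3056] [ 0.4 -0.1  0.1] 1.0017855300326148
XUN [-109.51  -50.99  222.81] dev [-0.02 -0.1  -0.05] force XUN [ 0.4 -0.2 -0.1]
scene green 101 [[-4.7, -18.9, 40.2], [11.2, -11.6, 59.7], [18.9, 0.1, 66.9]]
scene red 41 [[-4.4, 36.5, 41.2], [7.6, 41.9, 52.0], [11.2, 46.7, 57.4]]
scene brass 43 [[-2.8, -148.5, 38.7], [7.2, -143.0, 51.0], [12.2, -138.2, 57.1]]
top green 172 [[-16.4, -17.7, 53.6], [2.6, -9.5, 65.1], [17.3, -1.3, 69.4]]
top red 49 [[-10.7, 38.0, 51.1], [0.1, 42.2, 57.2], [8.3, 46.3, 60.6]]
top brass 37 [[-10.8, -145.0, 47.1], [0.3, -142.5, 55.8], [9.1, -138.4, 59.9]]
```

View pics/F.png

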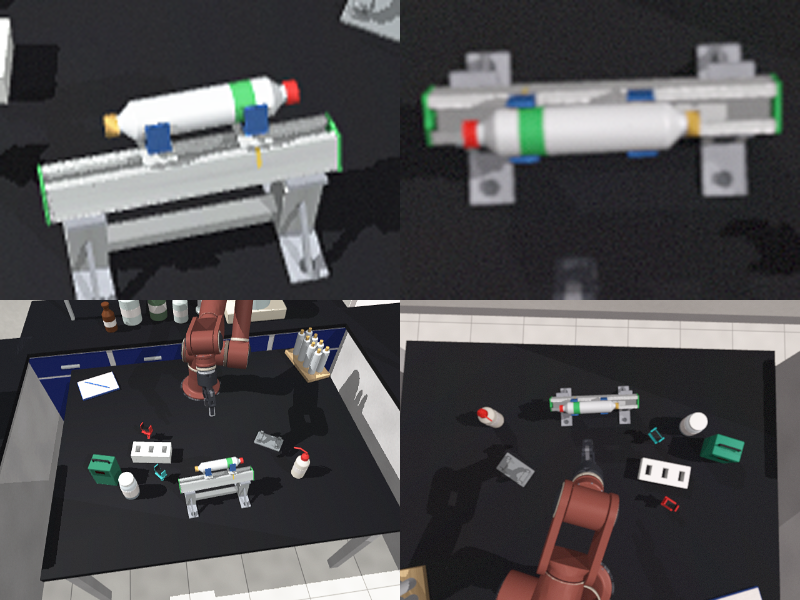

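The picture shows the cylinder seated in both cradles, centred, red end at (470,135) and brass at (690,122). The bystanders stand where they did and the robot is clear.

```bash
python3 -c "
from plant import order
print(order.job_done())"
```

```text
the job is handed in; nothing more can be done
None
```

The job is handed in: the spare cradle is locked in the channel within about 1.5 mm of the yellow line by the camera measurements. The cylinder lies seated and centred across both cradles, and the wash bottle, jar and sampler stand where they were. It took about 28 s of the 67 s allowed.

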